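# Line up the movement trays

### The job

Line up the three movement trays (blue, green, orange, in any order) in one straight row in the black corner fence on the watchmaker's bench: every tray flush and square against the long bar, the first touching the short end stop, and each tray touching its neighbour, with no gaps. The orange tray is still snapped into the grey dock, so pull it straight out by the black bar on its lid. Slide the trays on the bench, never lift or tip them, and leave the other things on the bench where they are.

Things in the scene. Friction and masses are not known exactly. Their poses are not given: they have to be found in the camera images.
- fence: black L-shaped fence fixed to the bench, bars 12 mm thick, 14 mm high. Origin: its inner corner, at bench height. Long bar: inner face in the plane x = 0, from y = 0 to -310 mm, on the side far from the robot, turned up to 6 degrees. Short end stop: inner face in the plane y = 0, from x = 0 to -70 mm. The bars lie outside these planes (+x, +y); the trays belong at negative x and y. z up
- tray_blue: square flat case 84 x 84 mm, 26 mm high overall (blue, with a round window over a brass watch movement in the middle of its flat top), mass about 0.2 to 0.4 kg; no handle, too wide to grip, meant to be pushed on its sides. Origin: centre of its underside, on the bench. x and y axes square to its sides, z up
- tray_green: square flat case 84 x 84 mm, 26 mm high overall (green, with a round window over a brass watch movement in the middle of its flat top), mass about 0.2 to 0.4 kg; no handle, too wide to grip, meant to be pushed on its sides. Origin: centre of its underside, on the bench. x and y axes square to its sides, z up
- tray_orange: square flat case 84 x 84 mm, 26 mm high to its flat lid, orange, mass 0.2 to 0.4 kg. Starts snapped in the dock, its frame equal to the dock's. A notch 17 mm long in each y side, 22 mm towards +x from the middle, takes the dock's balls; otherwise the outline is the full square. Origin: centre of its underside, on the bench
- orange_bar (a point): middle of the black grip bar standing on the middle of the orange tray's lid, 40 mm above the tray's underside. The bar is 14 mm thick along the tray's x, 56 mm long along its y, and stands from 26 to 48 mm above the bench; axes as the tray's
- dock: grey U-shaped dock fixed to the bench, without floor, walls 22 mm high, open at its -x side (towards the robot, turned up to 12 degrees). Side walls at y = +-44 to +-58 mm, x = -20 to 44 mm; brass spring housings outside them reach y = +-76 mm; back wall x = 44 to 56 mm. Origin: at bench height under the middle of the docked tray
- dock_mouth (a point): middle of the dock's open side, 20 mm towards -x from the dock's origin, at bench height; axes as the dock's. Sprung balls in the side walls hold the tray: pulling it straight along -x takes 6 to 10 N within the first 10 mm, about 5 N on to 20 mm, then only bench friction; the tray is clear of the walls after 65 mm
- loupe: bystander, loose, to be left where it is. Origin: centre of its underside. Black eye loupe, 38 mm across, 28 mm high
- holder: bystander, loose, to be left where it is. Origin: centre of its underside. Round brass movement holder with two steel jaws, 64 mm across, 20 mm high
- tweezers: bystander, loose, to be left where it is. Origin: centre of its underside. Brass tweezers lying along their x, 130 x 9 x 6 mm
- screwdriver: bystander, loose, to be left where it is. Origin: centre of its underside. Screwdriver 150 mm long lying along its x
- oil_jar: bystander, loose, to be left where it is. Origin: centre of its underside. Small jar, 48 mm across, 50 mm high, beyond the fence
- pusher_block: bystander, loose, to be left where it is. Origin: centre of its underside. Wooden block 55 x 110 x 22 mm with two rows of short metal pushers (to 46 mm high), beyond the fence
- parts_dish: bystander, loose, to be left where it is. Origin: centre of its underside. White bowl 70 mm across, 30 mm high
Not all that is in view belongs to the job. What is shaped like the tray_green but turquoise is not meant. Of the things that look like the tray_orange, the larger one is meant.

How it is judged:
By the outcome, as a careful person would: the job done as asked, in the order asked, and still so for the second after the job is handed in, with the robot touching nothing.
It also fails if it takes over 72 s, if anything falls off the work surface, if the arm or the gripper's body presses on something with over 40 N, if the wrist force passes 120 N, or if a joint passes its speed limit or range.

### The arm

A 6-joint arm with a two-finger parallel gripper is mounted at the origin on the work surface. World frame = base frame: x ahead of the robot, y to its left, z up, the work surface at z = 0. Lengths are in m, angles in rad, forces in N, time in s.
With the tool pointing down it reaches from about 0.375 to 0.9 m from the base axis. Payload 3.1 kg.
Tool frame: the origin (TCP) lies on the centre line of the jaws, within the pads' length; the fingertips stand 8 mm ahead of it and the grasp point (between the pads) lies 11 mm behind it; z points along the fingers, y is the line along which they close (so a half turn about z gives the same grasp; the last joint's range is limited). The gripper opens to 87 mm and grips with 3 to 60 N. Pads are 19 mm wide; open, the fingers measure 117 mm over their backs; the gripper's body (75 mm by 190 mm) begins 51 mm behind the grasp point.
Start: joints at [-1.359, 0.527, 1.433, -0, 1.181, -0.178], TCP at [0.238, -0.578, 0.231] pointing down, gripper open.
Joint ranges: [-3.08, 3.08], [-0.75, 2.2], [0.22, 2.44], [-1.43, 4.57], [0, 2.65], [-2.85, 2.85]. Speed limits (rad/s): [2.79, 2.79, 3.14, 3.14, 3.14, 3.14].

### API

Orientations are given as a unit quaternion [x, y, z, w].
In Python, from rig import robot gives the robot as it stands. The module is installed in compiled form; this text tells all that it offers.
- The arm moves only by the tool send_rows, never from a script. Its argument "increments" is one flat list of numbers, 7 for each row, row after row: the turn, a rotation vector about the world's x, y, z in rad, then the shift along the world's x, y, z in cm, then the opening, from 0 (shut) to 1 (fully open). A call has 1 to 20 rows; each row shifts and turns the commanded pose from where the row before left it; what a row does not reach is not made up. A row lasts 1/12 s, in which the tool goes at most 41.7 mm and 7.16 degrees, less where a joint would pass 70% of its speed; a pose out of reach is approached as far as the arm can. A call is refused whole if a number of a shift passes 4.17 or a number of a turn 0.125, either way. A call with a gripper value outside its range is refused whole. The fingers move at their own pace and stop on an object; "newtons" is the grip in N (left out, the last holds). Time passes only in rows, so rows that do not move let the fingers close. It gives the time, the measured TCP pose, the force, the opening and the grip force at its end, in the units of the state.
- robot.get_obs(): the state, without advancing time (a new reading comes with each control period).
- robot.camera(name): name is "scene" or "top" or "wrist"; returns a dict with "image" (480x640x3 uint8, red, green, blue), "range_z" (480x640 float32, m along the optical axis (not along the pixel's ray), 0 where there is no reading), "fx", "fy", "cx", "cy" (pixels), "R" (3x3) and "t" (3): a world point X has camera coordinates R X + t. Camera axes: x right, y down, z forward; pixel columns grow to the right and rows downward; lengths in m; the calibration is good to about 2 mm. The wrist camera is an equidistant fisheye: a pixel r from the principal point sees the ray r / f radians off the axis. A picture is of the moment at which its call begins.
- robot.hand_in(): hands the job in; it is judged then, once.
The state is a dict: "time": time; "q": joint angles; "joint_velocities": joint speeds; "joint_torque": joint torques, N m; "position": TCP position; "tool_rot": TCP orientation; "ft_force": force on the tool from outside, world axes, zero at the start; "moment": the same for the moment, N m; "grip_width": finger opening in m; "grip_force": force on a finger pad.
Only numpy, scipy, OpenCV 4.12 (cv2) and the standard library are available. Lean on these libraries where they do the work, as an engineer would, in place of code of your own. Each camera call takes 0.05 s, during which the arm holds its last target. There are 200 camera calls.

## Working session

There is one attempt and no reset: what is moved stays moved. The work goes in short steps, Python scripts to look and compute and a tool call to move; the robot and the scene stay as the last step left them, time stands still between calls to the robot, and variables do not carry over. Pictures are saved under pics/ and viewed, at most 10 in all, crops included, and the job is handed in when it is done.

Besides the shell and the picture viewer there is one more tool, called after "Call:" as name(argument=value, ...) on one line, values as JSON. send_rows: Moves the arm, as the interface text tells. Its arguments: {"type":"object","properties":{"increments":{"type":"array"},"newtons":{"type":"number"}},"required":["increments"]}

```bash
mkdir -p pics; python3 - <<'E'
from rig import robot
import cv2,numpy as np
for n in("top","scene"):
    c=robot.camera(n); np.savez(f"{n}0.npz",**c); cv2.imwrite(f"pics/{n}0.png",c["image"][:,:,::-1])
    print(n,c["fx"],c["cx"],c["cy"],c["R"].round(3).tolist(),c["t"])
o=robot.get_obs();print(o)
E
```

```text
top 495.09792943444364 328.0216501664458 241.7586722657361 [[0.029, -0.999, 0.021], [-0.984, -0.032, -0.175], [0.176, -0.015, -0.984]] [-0.06175265  0.57094467  1.16450396]
scene 452.767460493834 312.7738239626089 228.62989530898273 [[-0.557, 0.83, -0.01], [0.68, 0.449, -0.579], [-0.477, -0.329, -0.815]] [ 0.34581157 -0.32561336  1.52098651]
{'time': 0.1, 'q': array([-1.35954494e+00,  5.28356227e-01,  1.43374973e+00,  5.23684504e-06,
        1.18140328e+00, -1.78527652e-01]), 'joint_velocities': array([ 4.56935838e-04, -9.45908762e-04, -2.53874945e-03, -4.31612417e-05,
        7.79467136e-06,  3.77895880e-04]), 'joint_torque': array([-5.93590503e-04, -4.40985203e+01, -1.77150840e+01,  6.35881629e-02,
        5.34209178e-02, -4.31970329e-05]), 'position': array([ 0.23736825, -0.57748878,  0.22968768]), 'tool_rot': array([ 9.81068814e-01,  1.93657080e-01, -1.32576017e-05, -9.58202328e-04]), 'ft_force': array([-0.14804403,  0.03008258, -0.74144243]), 'moment': array([ 0.00431179,  0.00760194, -0.04034839]), 'grip_force': 0.0, 'grip_width': 0.0871480319388958}
```

View pics/top0.png

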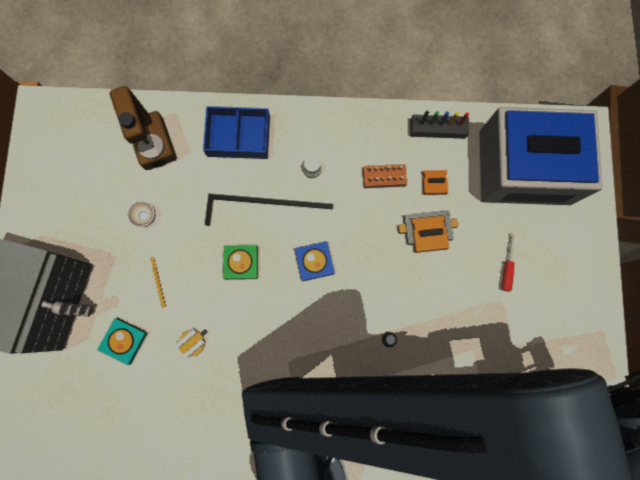

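View pics/scene0.png

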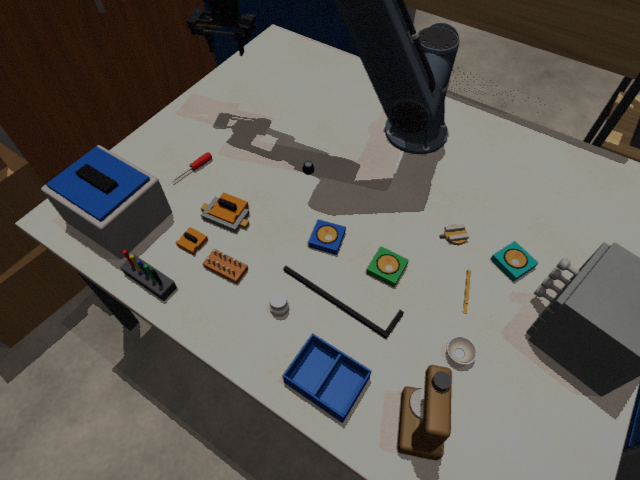

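The top view shows the fence with its corner at about (209,197) and its long bar running to (333,206). Blue is at (314,261) and green at (240,262).
- **Orange candidates:** (432,232) and a smaller one at (435,182). The larger one, seated in the grey dock, fits the description.
- **Green candidates:** (240,262) is green. (122,341) is turquoise, so it is not meant.

Next I'll measure these and confirm with a crop.

```bash
cat > h.py <<'E'
import cv2,numpy as np
def load(n): return dict(np.load(n))
def ray(c,uv):
    uv=np.asarray(uv,float).reshape(-1,2); x=(uv-[c["cx"],c["cy"]])/[c["fx"],c["fy"]]
    if c.get("fish",False):
        r=np.hypot(*x.T); s=np.where(r>1e-9,np.sin(r)/np.maximum(r,1e-9),1); d=np.c_[x*s[:,None],np.cos(r)]
    else: d=np.c_[x,np.ones(len(x))]
    return -c["R"].T@c["t"], d@c["R"]
def onplane(c,uv,z):
    o,d=ray(c,uv); return (o+d*((z-o[2])/d[:,2])[:,None])[:,:2]
def tri(c1,p1,c2,p2):
    o1,d1=ray(c1,p1);o2,d2=ray(c2,p2);A=np.c_[d1[0],-d2[0]];s=np.linalg.lstsq(A,o2-o1,rcond=None)[0]
    return (o1+d1[0]*s[0]+o2+d2[0]*s[1])/2
COL=dict(blue=(108,125,120,50),green=(50,75,100,50),orange=(5,18,150,100))
def mask(c,name):
    h=cv2.cvtColor(c["image"],cv2.COLOR_RGB2HSV); a,b,s,v=COL[name]
    return cv2.inRange(h,(a,s,v),(b,255,255))
def blobs(m,amin=150):
    cs,_=cv2.findContours(m,cv2.RETR_EXTERNAL,cv2.CHAIN_APPROX_NONE)
    return [k for k in cs if cv2.contourArea(k)>amin]
def rect(xy):  # min-area rectangle in metres: centre, size, angle folded to +-45
    (cx,cy),(w,h),a=cv2.minAreaRect((np.asarray(xy)*1000).astype(np.float32))
    if abs((a+45)%90-45-a)%180>45: w,h=h,w
    return round(cx,1),round(cy,1),round(w,1),round(h,1),round((a+45)%90-45,2)
E
python3 - <<'E'
from h import *
cs=[load("top0.npz"),load("scene0.npz")]
for n in COL:
    for c,t in zip(cs,("top","scene")):
        for k in blobs(mask(c,n)):
            m=cv2.moments(k);u=(m["m10"]/m["m00"],m["m01"]/m["m00"])
            p=onplane(c,k[:,0],.026); print(n,t,np.round(u,1),rect(p),"depthz",end=" ")
            o,d=ray(c,u);z=c["range_z"][int(u[1]),int(u[0])];print((o+d[0]*z).round(3) )
t=cs[0]
print("fence",onplane(t,[(209,197),(333,206),(207,223)],.014).round(3))
A=t["image"][160:280,190:350];B=t["image"][160:280,350:510]
cv2.imwrite("pics/crop1.png",cv2.resize(np.hstack([A,B])[:,:,::-1],(800,300),interpolation=2))
E
```

```text
blue top [314.2 260.7] (528.4, -11.5, 82.2, 81.1, 14.39) depthz [ 0.528 -0.012  0.024]
blue top [551.3 146.3] (851.8, -622.8, 189.1, 234.9, 0.03) depthz [ 0.789 -0.549  0.177]
blue top [235.9 129.7] (865.2, 203.1, 123.5, 162.7, -0.01) depthz [0.875 0.208 0.001]
blue scene [327.4 375. ] (854.9, 196.9, 122.4, 165.6, -0.01) depthz [0.861 0.201 0.04 ]
blue scene [327. 235.] (532.9, -11.0, 84.2, 83.5, 14.63) depthz [ 0.534 -0.01   0.027]
blue scene [ 97.1 182.1] (749.8, -700.6, 195.5, 244.2, -0.22) depthz [ 0.811 -0.54   0.178]
green top [239.9 261.8] (520.4, 172.7, 82.6, 81.9, 1.85) depthz [0.52  0.172 0.025]
green scene [387.7 264.9] (525.0, 173.6, 83.3, 83.8, 2.55) depthz [0.526 0.174 0.026]
orange top [429.8 233.5] (607.2, -300.7, 84.6, 85.0, 8.14) depthz [ 0.602 -0.296  0.05 ]
orange top [435.1 182. ] (743.4, -315.8, 61.4, 60.2, 2.62) depthz [ 0.74  -0.314  0.032]
orange top [384.1 175.9] (755.7, -184.7, 51.5, 107.0, 4.58) depthz [ 0.755 -0.185  0.021]
orange top [121.8 100.6] (929.0, 503.9, 80.6, 37.3, 22.56) depthz [0.851 0.429 0.203]
orange scene [225.  266.2] (763.2, -185.3, 50.3, 106.0, 4.72) depthz [ 0.766 -0.181  0.026]
orange scene [191.1 239.5] (751.4, -315.5, 59.7, 58.8, 2.88) depthz [ 0.754 -0.311  0.031]
orange scene [227.8 208. ] (609.3, -303.9, 82.5, 83.3, 8.2) depthz [ 0.615 -0.298  0.031]
fence [[ 0.686  0.263]
 [ 0.673 -0.055]
 [ 0.617  0.263]]
```

View pics/crop1.png

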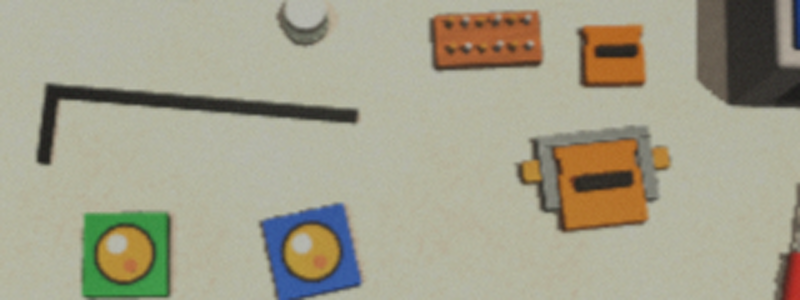

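The crop confirms it: the large orange tray sits in the grey dock at top view (430,233). The small orange block stands apart at (435,182). I'll move over the fence for a closer wrist view.

Call:
send_rows(increments=[0,0,-0.0215,1.22,3.29,0.35,0.35,0,0,-0.0215,1.22,3.29,0.35,0.35,0,0,-0.0215,1.22,3.29,0.35,0.35,0,0,-0.0215,1.22,3.29,0.35,0.35,0,0,-0.0215,1.22,3.29,0.35,0.35,0,0,-0.0215,1.22,3.29,0.35,0.35,0,0,-0.0215,1.22,3.29,0.35,0.35,0,0,-0.0215,1.22,3.29,0.35,0.35,0,0,-0.0215,1.22,3.29,0.35,0.35,0,0,-0.0215,1.22,3.29,0.35,0.35,0,0,-0.0215,1.22,3.29,0.35,0.35,0,0,-0.0215,1.22,3.29,0.35,0.35,0,0,-0.0215,1.22,3.29,0.35,0.35,0,0,-0.0215,1.22,3.29,0.35,0.35,0,0,-0.0215,1.22,3.29,0.35,0.35,0,0,-0.0215,1.22,3.29,0.35,0.35,0,0,-0.0215,1.22,3.29,0.35,0.35,0,0,-0.0215,1.22,3.29,0.35,0.35,0,0,-0.0215,1.22,3.29,0.35,0.35,0,0,-0.0215,1.22,3.29,0.35,0.35])

```text
time: 1.77
position: [0.4814, 0.0818, 0.3005]
tool_rot: [1.0, -0.021, -0.0, 0.0]
ft_force: [1.0, -0.6, -0.6]
grip_width: 0.0306
grip_force: 0.0
```

```bash
cat >> h.py <<'E'
def snap(name,tag):
    from rig import robot
    c=robot.camera(name); c["fish"]=name=="wrist"; np.savez(f"{tag}.npz",**c); cv2.imwrite(f"pics/{tag}.png",c["image"][:,:,::-1]); return c
E
python3 - <<'E'
from h import *
from rig import robot
o=robot.get_obs();print(o["time"],o["position"],o["tool_rot"],o["q"],o["ft_force"])
c=snap("wrist","w1");print(c["fx"],c["cx"],c["cy"],-c["R"].T@c["t"],c["R"][2])
for n in COL:
    for k in blobs(mask(c,n)): print(n,k[:,0].mean(0).round(),rect(onplane(c,k[:,0],.026)))
E
```

```text
1.7667 [0.48143968 0.0817701  0.30050237] [ 9.99789632e-01 -2.05083476e-02 -3.11133737e-04  4.59506468e-05] [-6.09948827e-02  2.57005511e-01  1.67425493e+00 -1.25018997e-04
  1.21095026e+00  1.55086508e+00] [ 1.04214465 -0.56664881 -0.56414366]
371.64829954431775 323.06747413261735 234.13575439726077 [0.5497513  0.0781009  0.45454637] [-0.25063481  0.0106291  -0.96802335]
blue [400. 154.] (530.8, -11.7, 82.2, 83.5, 14.42)
green [246. 167.] (522.9, 170.8, 81.9, 83.8, 2.43)
orange [594. 104.] (609.3, -302.7, 82.5, 84.6, 7.95)
orange [593.  16.] (743.0, -312.6, 58.7, 59.5, 2.63)
```

View pics/w1.png

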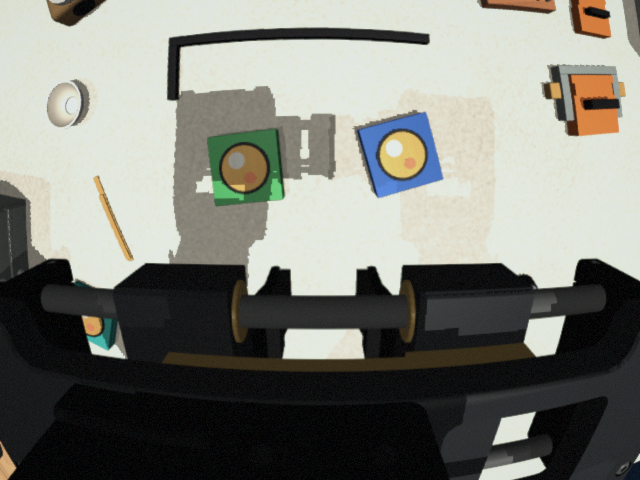

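The wrist view shows the fence corner at about (174,40) and its bar end at (428,38). Green is at (246,167), blue at (400,154), and the docked orange at (594,104). Next I'll fit the fence.

```bash
python3 - <<'E'
from h import *
def fence(c,seed,zin):
    g=c["image"].max(2); m=(g<75).astype(np.uint8)
    n,l,st,_=cv2.connectedComponentsWithStats(m)
    k=l[seed[1]-4:seed[1]+5,seed[0]-4:seed[0]+5]; i=np.bincount(k[k>0]).argmax(); print("area",st[i])
    cs,_=cv2.findContours((l==i).astype(np.uint8),cv2.RETR_EXTERNAL,cv2.CHAIN_APPROX_NONE); p=cs[0][:,0]
    for z in (0,.014):
        P=onplane(c,p,z)
        (_,_),(w,h),_=cv2.minAreaRect((P*1000).astype(np.float32))
        th=-2.4*np.pi/180
        for _ in range(3):
            Rm=np.array([[np.cos(th),-np.sin(th)],[np.sin(th),np.cos(th)]]);Q=P@Rm  # fence-aligned
            yb=np.arange(Q[:,1].min()+.02,Q[:,1].max()-.03,.006)
            I=[];O=[]
            for y in yb:
                s=Q[np.abs(Q[:,1]-y)<.004]
                if len(s)>1: I.append((s[:,0].min(),y));O.append((s[:,0].max(),y))
            I=np.array(I);O=np.array(O); a=np.polyfit(I[:,1],I[:,0],1);b=np.polyfit(O[:,1],O[:,0],1); th-=np.arctan(a[0])
        xi=np.median(I[:,0]);s=Q[(Q[:,0]<xi-.015)&(Q[:,0]>xi-.06)]; mid=(s[:,1].max()+s[:,1].min())/2
        yi=np.median(s[s[:,1]<mid][:,1]); yo=np.median(s[s[:,1]>mid][:,1])
        print(z,"yaw",np.degrees(th).round(2),np.degrees(np.arctan(b[0])).round(2),"inner x,y",xi.round(4),yi.round(4),"outer",np.median(O[:,0]).round(4),yo.round(4),"corner world",(Rm@[xi,yi]).round(4),"ymin",Q[:,1].min().round(3))
fence(load("top0.npz"),(260,200),0);fence(load("w1.npz"),(300,35),0);fence(load("scene0.npz"),(335,301),0)
E
```

```text
area [205 194 128  31 700]
0 yaw -2.87 0.13 inner x,y 0.672 0.2924 outer 0.6826 0.302 corner world [0.6858 0.2584] ymin -0.019
0.014 yaw -2.86 0.12 inner x,y 0.6687 0.289 outer 0.6788 0.2984 corner world [0.6822 0.2552] ymin -0.019
area [ 168   28  261   72 3221]
0 yaw -2.98 0.02 inner x,y 0.6727 0.2915 outer 0.6859 0.3054 corner world [0.687  0.2561] ymin -0.023
0.014 yaw -3.01 0.03 inner x,y 0.6687 0.2861 outer 0.6815 0.2997 corner world [0.6829 0.2506] ymin -0.018
area [284 266 120  73 894]
0 yaw -3.02 0.04 inner x,y 0.6669 0.2899 outer 0.6827 0.3005 corner world [0.6812 0.2544] ymin -0.025
0.014 yaw -3.0 0.06 inner x,y 0.6729 0.2915 outer 0.6885 0.3018 corner world [0.6873 0.2558] ymin -0.019
```

Call:
send_rows(increments=[0,0,-0.0012,-0.277,1.036,-3.0,0.45,0,0,-0.0012,-0.277,1.036,-3.0,0.45,0,0,-0.0012,-0.277,1.036,-3.0,0.45,0,0,-0.0012,-0.277,1.036,-3.0,0.45,0,0,-0.0012,-0.277,1.036,-3.0,0.45,0,0,-0.0012,-0.277,1.036,-3.0,0.45,0,0,-0.0012,-0.277,1.036,-3.0,0.45,0,0,-0.0012,-0.277,1.036,-3.0,0.45,0,0,-0.0012,-0.277,1.036,-3.0,0.45,0,0,0,0,0,-0.7,0.45,0,0,0,0,0,-0.5,0.45,0,0,0,0,0,-0.45,0.45,0,0,0,1.3,-0.07,0,0.45,0,0,0,1.3,-0.07,0,0.45,0,0,0,1.3,-0.07,0,0.45,0,0,0,1.3,-0.07,0,0.45,0,0,0,1.3,-0.07,0,0.45,0,0,0,1.3,-0.07,0,0.45,0,0,0,1.3,-0.07,0,0.45,0,0,0,1.3,-0.07,0,0.45])

```text
time: 3.48
position: [0.5612, 0.1667, 0.0158]
tool_rot: [1.0, -0.026, 0.0, -0.0]
ft_force: [-0.5, -0.2, -0.5]
grip_width: 0.0393
grip_force: 0.7
```

```bash
cat >> h.py <<'E'
C=np.array([686,255.5]);TH=np.radians(-3.0);RF=np.array([[np.cos(TH),-np.sin(TH)],[np.sin(TH),np.cos(TH)]])
def tofence(mm): return (np.asarray(mm)-C)@RF
def toworld(f): return C+RF@np.asarray(f)
def state():
    from rig import robot
    o=robot.get_obs();p=o["position"]*1000;q=o["tool_rot"]
    print("t",round(o["time"],2),"pos",p.round(1),"fence",tofence(p[:2]).round(1),"psi-f",np.degrees(2*np.arctan2(q[1],q[0])-TH).round(2),"F",o["ft_force"].round(1),"w",round(o["grip_width"],4))
def trays(c,names=COL):
    for n in names:
        for k in blobs(mask(c,n)):
            r=rect(onplane(c,k[:,0],.026))
            if 70<r[2]<95 and 70<r[3]<95: print(n,k[:,0].mean(0).round(),r,"fence",tofence(r[:2]).round(1),"rel yaw",round(r[4]+3,2))
E
python3 - <<'E'
from h import *
state();trays(snap("top","t1"),["blue","green"])
E
```

```text
t 3.48 pos [561.2 166.7  15.8] fence [-120.   -95.3] psi-f 0.03 F [-0.5 -0.2 -0.5] w 0.0393
blue [314. 261.] (528.6, -11.3, 82.3, 81.0, 14.66) fence [-143.2 -274.7] rel yaw 17.66
```

Call:
send_rows(increments=[0,0,0,0.8,-0.04,0,0.45,0,0,0,0.8,-0.04,0,0.45,0,0,0,0.8,-0.04,0,0.45,0,0,0,0.3,-0.02,0,0.45,0,0,0,0,0,0,0.45])

```text
time: 3.95
position: [0.5852, 0.166, 0.0142]
tool_rot: [1.0, -0.025, -0.003, 0.0]
ft_force: [-6.9, -0.2, 4.7]
grip_width: 0.0393
grip_force: 3.2
```

```bash
python3 -c "
from h import *
state();trays(snap('wrist','w2'));trays(snap('scene','s2'))"
```

```text
t 3.95 pos [585.2 166.   14.2] fence [-96.  -94.7] psi-f 0.08 F [-6.9 -0.2  4.7] w 0.0393
green [323. 174.] (638.8, 162.4, 82.4, 82.6, -3.01) fence [-42.3 -95.4] rel yaw -0.01
blue [326. 236.] (535.2, -10.3, 88.9, 83.5, 14.5) fence [-136.7 -273.3] rel yaw 17.5
green [362. 296.] (640.9, 163.2, 83.8, 83.9, -2.42) fence [-40.2 -94.5] rel yaw 0.58
orange [228. 207.] (609.8, -303.5, 84.0, 83.6, 7.37) fence [ -46.8 -562.2] rel yaw 10.37
```

Call:
send_rows(increments=[0,0,0,-1.4,0.07,0,0.45,0,0,0,-1.4,0.07,0,0.45,0,0,0,0,0,2.0,0.45,0,0,0,0,0,2.0,0.45,0,0,0,-1.67,-2.9,0,0.45,0,0,0,-1.67,-2.9,0,0.45,0,0,0,-1.67,-2.9,0,0.45,0,0,0,-1.67,-2.9,0,0.45,0,0,0,-1.67,-2.9,0,0.45,0,0,0,-1.67,-2.9,0,0.45,0,0,0,0,0,-2.0,0.45,0,0,0,0,0,-2.0,0.45,0,0,0,1.2,-0.06,0,0.45,0,0,0,1.2,-0.06,0,0.45,0,0,0,1.2,-0.06,0,0.45,0,0,0,1.2,-0.06,0,0.45,0,0,0,1.2,-0.06,0,0.45,0,0,0,1.2,-0.06,0,0.45,0,0,0,1.2,-0.06,0,0.45])

```text
time: 5.63
position: [0.5442, -0.0109, 0.014]
tool_rot: [1.0, -0.025, 0.0, 0.0]
ft_force: [-1.7, -0.2, -0.8]
grip_width: 0.0393
grip_force: 0.8
```

```bash
python3 -c "
from h import *
state();trays(snap('wrist','w3'));trays(snap('scene','s3'))"
```

```text
t 5.63 pos [544.2 -10.9  14. ] fence [-127.6 -273.5] psi-f 0.08 F [-1.7 -0.2 -0.8] w 0.0393
blue [355. 174.] (596.8, -28.4, 82.0, 82.0, -3.01) fence [ -74.2 -288.2] rel yaw -0.01
blue [308. 252.] (605.0, -25.3, 87.3, 88.5, -2.31) fence [ -66.2 -284.7] rel yaw 0.69
green [362. 296.] (640.4, 163.4, 84.5, 84.7, -2.7) fence [-40.7 -94.4] rel yaw 0.3
orange [228. 207.] (609.9, -303.4, 83.3, 84.0, 8.33) fence [ -46.7 -562.1] rel yaw 11.33
```

Call:
send_rows(increments=[0,0,0,0.9,-0.05,0,0.45,0,0,0,0.9,-0.05,0,0.45,0,0,0,0.9,-0.05,0,0.45,0,0,0,0.5,-0.02,0,0.45,0,0,0,0.2,-0.01,0,0.45,0,0,0,0,0,0,0.45])

```text
time: 6.23
position: [0.5761, -0.0124, 0.0139]
tool_rot: [1.0, -0.025, -0.002, -0.0]
ft_force: [-5.1, -1.5, 3.4]
grip_width: 0.0392
grip_force: 2.4
```

```bash
python3 -c "
from h import *
state();trays(snap('wrist','w4'));trays(snap('scene','s4'))"
```

```text
t 6.23 pos [576.1 -12.4  13.9] fence [ -95.7 -273.3] psi-f 0.1 F [-5.1 -1.5  3.4] w 0.0392
blue [356. 174.] (628.9, -30.4, 82.4, 81.9, -2.86) fence [ -42.1 -288.5] rel yaw 0.14
blue [302. 258.] (630.8, -28.4, 87.4, 87.5, -0.58) fence [ -40.3 -286.4] rel yaw 2.42
green [362. 296.] (640.4, 163.7, 84.6, 85.3, -2.57) fence [-40.7 -94.1] rel yaw 0.43
orange [228. 207.] (610.0, -303.4, 83.7, 83.9, 7.97) fence [ -46.6 -562.1] rel yaw 10.97
```

Call:
send_rows(increments=[0,0,0,-1.4,0.07,0,0.45,0,0,0,-1.4,0.07,0,0.45,0,0,0,0,0,2.5,0.45,0,0,0,0,0,2.5,0.45,0,0,0.1208,0.545,-0.633,0,0.45,0,0,0.1208,0.545,-0.633,0,0.45,0,0,0.1208,0.545,-0.633,0,0.45,0,0,0.1208,0.545,-0.633,0,0.45,0,0,0.1208,0.545,-0.633,0,0.45,0,0,0.1208,0.545,-0.633,0,0.45,0,0,0.1208,0.545,-0.633,0,0.45,0,0,0.1208,0.545,-0.633,0,0.45,0,0,0.1208,0.545,-0.633,0,0.45,0,0,0.1208,0.545,-0.633,0,0.45,0,0,0.1208,0.545,-0.633,0,0.45,0,0,0.1208,0.545,-0.633,0,0.45,0,0,0.1208,0.545,-0.633,0,0.45,0,0,0,0,0,0,0.45])

```text
time: 7.83
position: [0.6236, -0.0953, 0.0646]
tool_rot: [0.725, 0.689, 0.001, 0.003]
ft_force: [0.4, -0.5, -0.9]
grip_width: 0.0392
grip_force: 0.0
```

```bash
python3 -c "
from h import *
state();trays(snap('wrist','w5'));trays(snap('scene','s5'))"
```

```text
t 7.83 pos [623.6 -95.3  64.6] fence [ -44.  -353.6] psi-f 90.12 F [ 0.4 -0.5 -0.9] w 0.0392
blue [325. 144.] (628.6, -30.4, 82.6, 82.3, -2.87) fence [ -42.4 -288.5] rel yaw 0.13
blue [302. 259.] (631.6, -26.7, 85.4, 89.1, -2.29) fence [ -39.6 -284.7] rel yaw 0.71
green [362. 296.] (640.4, 163.6, 84.8, 84.3, -2.39) fence [-40.7 -94.2] rel yaw 0.61
orange [228. 207.] (609.8, -303.5, 84.0, 83.6, 7.37) fence [ -46.8 -562.2] rel yaw 10.37
```

Call:
send_rows(increments=[0,0,0,0,0,-2.5,0.45,0,0,0,0,0,-1.7,0.45,0,0,0,0,0,-0.8,0.45,0,0,0,0.05,1.0,0,0.45,0,0,0,0.07,1.3,0,0.45,0,0,0,0.07,1.3,0,0.45,0,0,0,0.07,1.3,0,0.45,0,0,0,0.07,1.3,0,0.45,0,0,0,0.07,1.3,0,0.45,0,0,0,0.07,1.3,0,0.45,0,0,0,0.07,1.3,0,0.45,0,0,0,0.06,1.1,0,0.45,0,0,0,0.05,0.9,0,0.45,0,0,0,0.05,0.9,0,0.45,0,0,0,0.05,0.9,0,0.45])

```text
time: 9.18
position: [0.6278, 0.0454, 0.0149]
tool_rot: [0.725, 0.689, -0.001, 0.001]
ft_force: [-1.7, -9.1, 3.5]
grip_width: 0.0389
grip_force: 4.2
```

```bash
python3 -c "
from h import *
state();trays(snap('wrist','w6'));trays(snap('scene','s6'))"
```

```text
t 9.18 pos [627.8  45.4  14.9] fence [ -47.2 -212.9] psi-f 90.13 F [-1.7 -9.1  3.5] w 0.0389
blue [333. 175.] (635.1, 97.5, 82.1, 81.9, -2.94) fence [ -42.6 -160.4] rel yaw 0.06
blue [342. 283.] (637.0, 99.6, 82.5, 81.3, -3.03) fence [ -40.8 -158.3] rel yaw -0.03
green [369. 301.] (642.0, 184.6, 84.0, 85.4, -2.62) fence [-40.2 -73.1] rel yaw 0.38
orange [228. 207.] (610.3, -303.4, 83.6, 83.6, 7.38) fence [ -46.3 -562.1] rel yaw 10.38
```

Call:
send_rows(increments=[0,0,0,0.05,0.9,0,0.45,0,0,0,0.05,0.9,0,0.45,0,0,0,0.04,0.8,0,0.45,0,0,0,0.02,0.4,0,0.45,0,0,0,0.02,0.3,0,0.45,0,0,0,0,0,0,0.45])

```text
time: 9.78
position: [0.6296, 0.0785, 0.0146]
tool_rot: [0.725, 0.689, -0.0, 0.0]
ft_force: [-1.7, -4.8, 2.7]
grip_width: 0.039
grip_force: 2.4
```

```bash
python3 -c "
from h import *
state();trays(snap('wrist','w7'));trays(snap('scene','s7'))"
```

```text
t 9.78 pos [629.6  78.5  14.6] fence [ -47.  -179.7] psi-f 90.09 F [-1.7 -4.8  2.7] w 0.039
blue [333. 174.] (636.8, 130.7, 82.1, 81.9, -2.88) fence [ -42.6 -127.2] rel yaw 0.12
blue [353. 290.] (638.9, 131.5, 82.7, 79.1, -3.06) fence [ -40.5 -126.3] rel yaw -0.06
green [380. 307.] (643.4, 215.4, 84.4, 84.3, -2.53) fence [-40.4 -42.3] rel yaw 0.47
orange [228. 207.] (609.9, -303.5, 84.1, 83.5, 7.12) fence [ -46.7 -562.2] rel yaw 10.12
```

Call:
send_rows(increments=[0,0,0,-0.1,-2.0,0,0.45,0,0,0,0,0,2.0,0.45,0,0,0,0,0,2.0,0.45,0,0,0.0148,-0.77,-3.54,1.5,0.45,0,0,0.0148,-0.77,-3.54,1.5,0.45,0,0,0.0148,-0.77,-3.54,1.5,0.45,0,0,0.0148,-0.77,-3.54,1.5,0.45,0,0,0.0148,-0.77,-3.54,1.5,0.45,0,0,0.0148,-0.77,-3.54,1.5,0.45,0,0,0.0148,-0.77,-3.54,1.5,0.45,0,0,0.0148,-0.77,-3.54,1.5,0.45,0,0,0.0148,-0.77,-3.54,1.5,0.45,0,0,0.0148,-0.77,-3.54,1.5,0.45,0,0,0.0148,-0.77,-3.54,1.5,0.45,0,0,0.0148,-0.77,-3.54,1.5,0.45,0,0,0.0148,-0.77,-3.54,1.5,0.45,0,0,0,0,0,0,0.45])

```text
time: 11.3
position: [0.5292, -0.4098, 0.2528]
tool_rot: [0.658, 0.753, -0.001, 0.006]
ft_force: [0.6, -1.5, 0.5]
grip_width: 0.0387
grip_force: 0.0
```

```bash
python3 - <<'E'
from h import *
state();w=snap('wrist','w8');s=snap('scene','s8');t=snap('top','t8')
for n,c in(("w",w),("s",s),("t",t)): print(n);trays(c)
def bar(c):
    k=max([k for k in blobs(mask(c,"orange")) if 70<rect(onplane(c,k[:,0],.026))[2]<95],key=cv2.contourArea)
    m=np.zeros(c["image"].shape[:2],np.uint8);cv2.fillPoly(m,[cv2.convexHull(k)],255);m=cv2.erode(m,np.ones((3,3)))
    d=((c["image"].max(2)<80)&(m>0)).astype(np.uint8);b=max(blobs(d,20),key=cv2.contourArea)
    M=cv2.moments(b);return (M["m10"]/M["m00"],M["m01"]/M["m00"]),b[:,0]
bw,cw=bar(w);bs,_=bar(s);b1,_=bar(dict(load("w1.npz")))
print(bw,bs,b1,"tri w-s",tri(w,bw,s,bs).round(4),"w-w1",tri(w,bw,load("w1.npz"),b1).round(4))
print("bar rect at .048",rect(onplane(w,cw,.048)),"at .04",rect(onplane(w,cw,.04)))
E
```

```text
t 11.3 pos [ 529.2 -409.8  252.8] fence [-121.8 -672.6] psi-f 100.78 F [ 0.6 -1.5  0.5] w 0.0387
w
orange [411. 113.] (609.0, -303.9, 84.6, 83.7, 8.09) fence [ -47.6 -562.7] rel yaw 11.09
s
blue [352. 289.] (639.3, 130.1, 83.7, 81.1, -3.06) fence [ -40.1 -127.7] rel yaw -0.06
green [380. 307.] (643.1, 214.9, 83.0, 84.6, -3.44) fence [-40.7 -42.8] rel yaw -0.44
orange [229. 207.] (607.6, -303.9, 81.0, 83.0, 8.39) fence [ -49.  -562.7] rel yaw 11.39
t
blue [259. 217.] (634.4, 130.4, 85.0, 82.2, -2.81) fence [ -45.  -127.6] rel yaw 0.19
green [226. 215.] (638.7, 216.1, 85.4, 83.7, -2.98) fence [-45.2 -41.8] rel yaw 0.02
orange [430. 233.] (606.9, -300.6, 85.1, 85.4, 8.14) fence [ -49.9 -559.5] rel yaw 11.14
(415.85651843405543, 113.00551121246674) (227.25911949685533, 204.40251572327043) (598.6292834890965, 103.51339563862928) tri w-s [ 0.6092 -0.3034  0.0377] w-w1 [ 0.6102 -0.303   0.032 ]
bar rect at .048 (606.7, -304.2, 17.4, 54.8, 8.42) at .04 (608.6, -303.4, 17.7, 56.0, 8.42)
```

View pics/w8.png

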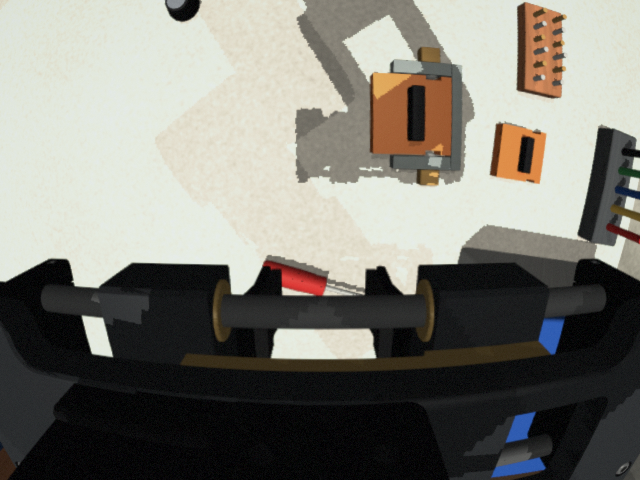

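The wrist view shows the orange tray in the dock with its bar at (416,113). The bar triangulates to about (609,-303) mm with its middle about 38 mm high, which agrees with the text. Next I'll descend and grip it.

Call:
send_rows(increments=[0,0,0.001,1.318,1.775,-1.5,0.45,0,0,0.001,1.318,1.775,-1.5,0.45,0,0,0.001,1.318,1.775,-1.5,0.45,0,0,0.001,1.318,1.775,-1.5,0.45,0,0,0.001,1.318,1.775,-1.5,0.45,0,0,0.001,1.318,1.775,-1.5,0.45,0,0,0,0,0,-3.0,0.45,0,0,0,0,0,-3.0,0.45,0,0,0,0,0,-3.0,0.45,0,0,0,0,0,-2.4,0.45,0,0,0,0,0,-1.1,0.45,0,0,0,0,0,0,0.45,0,0,0,0,0,0,0.1,0,0,0,0,0,0,0.1,0,0,0,0,0,0,0.1,0,0,0,0,0,0,0.1,0,0,0,0,0,0,0.1], newtons=40)

```text
time: 12.87
position: [0.6079, -0.2947, 0.0345]
tool_rot: [0.653, 0.757, 0.0, 0.0]
ft_force: [3.0, 2.3, 3.9]
grip_width: 0.0141
grip_force: 5.1
```

```bash
python3 -c "
from h import *
state()
print(RF@[1,0])"
```

```text
t 12.87 pos [ 607.9 -294.7   34.5] fence [ -49.2 -553.5] psi-f 101.43 F [3.  2.3 3.9] w 0.0141
[ 0.99862953 -0.05233596]
```

Call:
send_rows(increments=[0,0,0,0,0,0,0.3,0,0,0,0,0,0.1,0.3,0,0,0,0.06,-0.4,0.1,0.3,0,0,0,0.06,-0.4,0,0.3,0,0,0,0,0,0,0.3,0,0,0,0,0,0,0.1,0,0,0,0,0,0,0.1,0,0,0,0,0,0,0.1,0,0,0,0,0,0,0.1,0,0,0,0,0,0,0.1,0,0,0,0,0,0,0.1], newtons=40)

```text
time: 13.78
position: [0.6086, -0.3029, 0.0358]
tool_rot: [0.653, 0.757, -0.0, -0.0]
ft_force: [0.1, -1.0, -1.7]
grip_width: 0.0139
grip_force: 40.0
```

```bash
python3 -c "
from h import *
state();trays(snap('scene','s9'),['orange'])"
```

```text
t 13.78 pos [ 608.6 -302.9   35.8] fence [ -48.1 -561.7] psi-f 101.43 F [ 0.1 -1.  -1.7] w 0.0139
```

Call:
send_rows(increments=[0,0,0,-0.4,-0.057,0,0.1,0,0,0,-0.4,-0.057,0,0.1,0,0,0,-0.4,-0.057,0,0.1,0,0,0,-0.4,-0.057,0,0.1,0,0,0,-0.4,-0.057,0,0.1,0,0,0,-0.5,-0.071,0,0.1,0,0,0,-0.7,-0.1,0,0.1,0,0,0,-0.9,-0.129,0,0.1,0,0,0,-0.99,-0.143,0,0.1,0,0,0,-0.99,-0.143,0,0.1,0,0,0,-0.99,-0.143,0,0.1,0,0,0,-0.99,-0.143,0,0.1,0,0,0,-0.7,-0.1,0,0.1,0,0,0,0,0,0,0.1])

```text
time: 15.0
position: [0.5189, -0.3155, 0.0359]
tool_rot: [0.654, 0.757, -0.0, -0.001]
ft_force: [-0.6, 0.3, -2.6]
grip_width: 0.0136
grip_force: 40.0
```

```bash
python3 -c "
from h import *
state()
c=snap('scene','s10')
for k in blobs(mask(c,'orange'),60): print(k[:,0].mean(0).round(),rect(onplane(c,k[:,0],.026)))
cv2.imwrite('pics/c10.png',cv2.resize(c['image'][130:330,130:400,::-1],(800,592)))"
```

```text
t 15.0 pos [ 518.9 -315.5   35.9] fence [-137. -579.] psi-f 101.35 F [-0.6  0.3 -2.6] w 0.0136
[225. 263.] (763.2, -185.1, 50.3, 106.4, 4.72)
[191. 239.] (751.5, -315.0, 59.6, 59.5, 3.49)
```

View pics/c10.png

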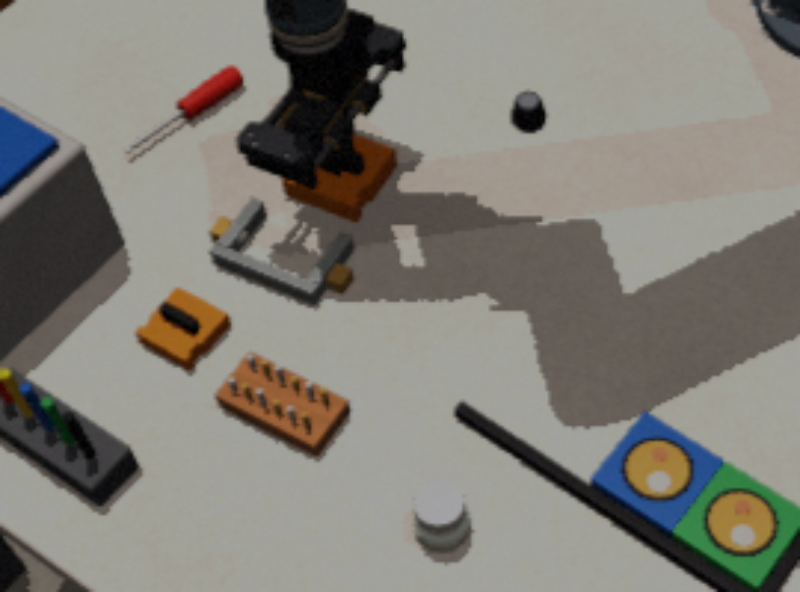

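The crop shows the orange tray fully out of the empty dock. Blue and green sit side by side against the fence at the lower right. Next I'll slide orange clear of the dock and over to the fence.

Call:
send_rows(increments=[0,0,-0.0165,0,1.5,0,0.1,0,0,-0.0165,0,2.0,0,0.1,0,0,-0.0165,0,2.0,0,0.1,0,0,-0.0165,0,2.0,0,0.1,0,0,-0.0165,0,2.0,0,0.1,0,0,-0.0165,0,2.0,0,0.1,0,0,-0.0165,0,2.0,0,0.1,0,0,-0.0165,0,2.0,0,0.1,0,0,-0.0165,0.89,2.2,0,0.1,0,0,-0.0165,0.89,2.2,0,0.1,0,0,-0.0165,0.89,2.2,0,0.1,0,0,-0.0165,0.89,2.2,0,0.1,0,0,0,0.89,2.2,0,0.1,0,0,0,0.89,2.2,0,0.1,0,0,0,0.89,2.2,0,0.1,0,0,0,0.89,2.0,0,0.1,0,0,0,0.89,1.7,0,0.1,0,0,0,0,0,0,0.1])

```text
time: 16.55
position: [0.604, 0.034, 0.0365]
tool_rot: [0.724, 0.69, 0.002, 0.001]
ft_force: [-0.1, 0.0, -1.8]
grip_width: 0.014
grip_force: 40.0
```

```bash
python3 - <<'E'
from h import *
state()
for n in("scene","top","wrist"):
    c=snap(n,n+"11");print(n);trays(c)
    for k in blobs(mask(c,'orange'),60): print(k[:,0].mean(0).round(),rect(onplane(c,k[:,0],.026)))
E
```

```text
t 16.55 pos [604.   34.   36.5] fence [ -70.3 -225.5] psi-f 90.28 F [-0.1  0.  -1.8] w 0.014
scene
blue [351. 289.] (638.8, 130.3, 83.0, 81.0, -3.23) fence [ -40.6 -127.5] rel yaw -0.23
green [380. 307.] (643.2, 215.2, 84.6, 84.4, -2.89) fence [-40.6 -42.5] rel yaw 0.11
[335. 266.] (604.4, 58.0, 82.3, 30.0, -2.99)
[225. 263.] (763.2, -185.0, 50.3, 106.6, 4.72)
[191. 239.] (751.9, -315.4, 60.4, 59.8, 1.32)
top
green [226. 210.] (644.3, 215.4, 75.0, 85.2, -3.93) fence [-39.5 -42.2] rel yaw -0.93
[435. 182.] (742.2, -315.2, 58.8, 61.3, 2.04)
[385. 175.] (755.0, -184.8, 52.1, 106.9, 5.19)
[132. 130.] (853.8, 472.5, 25.1, 41.5, 20.71)
[160. 134.] (845.8, 405.8, 121.2, 31.6, 23.49)
[122. 102.] (928.0, 503.9, 86.0, 42.9, 22.73)
wrist
blue [386.  80.] (636.5, 128.4, 82.5, 80.0, -2.85) fence [ -42.8 -129.5] rel yaw 0.15
[340. 345.] (608.4, -3.1, 2.1, 17.1, -1.65)
[324. 236.] (602.8, 51.2, 83.5, 42.6, -2.86)
```

Call:
send_rows(increments=[0,0,0,0.8,-0.04,0,0.1,0,0,0,0.8,-0.04,0,0.1,0,0,0,0.7,-0.04,0,0.1,0,0,0,0.4,-0.02,0,0.1,0,0,0,0.03,0.6,0,0.1,0,0,0,0.03,0.6,0,0.1,0,0,0,0.02,0.4,0,0.1,0,0,0,0.01,0.2,0,0.1,0,0,0,0,0,0,0.1])

```text
time: 17.45
position: [0.6286, 0.0476, 0.0359]
tool_rot: [0.724, 0.689, -0.0, -0.0]
ft_force: [0.1, 0.1, -3.1]
grip_width: 0.0141
grip_force: 40.0
```

```bash
python3 - <<'E'
from h import *
state()
for n in("scene","wrist"):
    c=snap(n,n+"12");print(n);trays(c)
    for k in blobs(mask(c,'orange'),60)[-3:]: print(k[:,0].mean(0).round(),rect(onplane(c,k[:,0],.026)))
E
```

```text
t 17.45 pos [628.6  47.6  35.9] fence [ -46.5 -210.6] psi-f 90.15 F [ 0.1  0.1 -3.1] w 0.0141
scene
blue [351. 290.] (638.7, 130.2, 82.6, 82.1, -3.06) fence [ -40.7 -127.6] rel yaw -0.06
green [380. 307.] (643.5, 215.4, 84.7, 84.3, -2.53) fence [-40.3 -42.3] rel yaw 0.47
[334. 275.] (629.5, 72.1, 82.4, 29.7, -2.97)
[225. 263.] (763.3, -185.0, 50.4, 106.6, 4.72)
[191. 239.] (751.9, -315.4, 60.4, 59.8, 1.32)
wrist
blue [331. 108.] (636.9, 130.2, 82.3, 82.1, -3.0) fence [ -42.5 -127.7] rel yaw 0.0
[340. 346.] (635.2, 13.3, 2.1, 17.1, -1.97)
[324. 236.] (629.9, 67.5, 83.9, 42.5, -2.94)
```

Call:
send_rows(increments=[0,0,0,0.01,0.2,0,0.1,0,0,0,0.01,0.2,0,0.1,0,0,0,0,0.1,0,0.1,0,0,0,0,0,0,0.1])

```text
time: 17.88
position: [0.6289, 0.0481, 0.0363]
tool_rot: [0.724, 0.69, -0.003, 0.002]
ft_force: [-2.0, -12.1, -0.2]
grip_width: 0.0135
grip_force: 40.0
```

```bash
python3 -c "
from h import *
state()"
```

```text
t 17.88 pos [628.9  48.1  36.3] fence [ -46.1 -210.1] psi-f 90.2 F [ -2.  -12.1  -0.2] w 0.0135
```

Call:
send_rows(increments=[0,0,0,-0.01,-0.3,0,0.1,0,0,0,0.3,-0.02,0,0.1,0,0,0,0.2,-0.01,0,0.1,0,0,0,0.2,-0.01,0,0.1,0,0,0,0,0,0,0.1])

```text
time: 18.3
position: [0.6325, 0.0477, 0.0361]
tool_rot: [0.724, 0.689, -0.004, -0.003]
ft_force: [-7.6, -6.1, 4.8]
grip_width: 0.0135
grip_force: 40.0
```

```bash
python3 -c "
from h import *
state();c=snap('wrist','w13');trays(c)
for k in blobs(mask(c,'orange'),60)[-3:]: print(k[:,0].mean(0).round(),rect(onplane(c,k[:,0],.026)))"
```

```text
t 18.3 pos [632.5  47.7  36.1] fence [ -42.5 -210.3] psi-f 90.15 F [-7.6 -6.1  4.8] w 0.0135
blue [324. 108.] (636.9, 130.4, 82.3, 82.1, -3.03) fence [ -42.5 -127.5] rel yaw -0.03
[339. 346.] (639.3, 13.3, 2.6, 17.1, -1.94)
[324. 236.] (633.6, 67.5, 83.9, 42.6, -3.01)
```

Call:
send_rows(increments=[0,0,0,-0.25,0,0,0.1,0,0,0,0,0,0,0.35,0,0,0,0,0,0,0.35,0,0,0,0,0,0,0.35,0,0,0,0,0,2.0,0.35,0,0,0,0,0,3.0,0.35,0,0,0,-0.3,-3.5,3.0,0.45,0,0,0,-0.3,-3.5,3.0,0.45,0,0,0,-0.2,-2.8,3.0,0.45,0,0,0,0,0,0,0.45])

```text
time: 19.18
position: [0.6314, -0.048, 0.1772]
tool_rot: [0.726, 0.688, 0.003, 0.007]
ft_force: [1.0, -0.3, 0.0]
grip_width: 0.0387
grip_force: 0.0
```

```bash
python3 - <<'E'
from h import *
state()
for n in("scene","top","wrist"):
    c=snap(n,n+"14");print(n);trays(c)
c=load("wrist14.npz");cv2.imwrite("pics/c14.png",cv2.resize(c["image"][:260,150:500,::-1],(800,594),interpolation=2))
E
```

```text
t 19.18 pos [631.4 -48.  177.2] fence [ -38.7 -305.9] psi-f 89.88 F [ 1.  -0.3  0. ] w 0.0387
scene
blue [351. 289.] (638.8, 130.2, 84.3, 82.2, -3.41) fence [ -40.6 -127.6] rel yaw -0.41
green [380. 307.] (643.5, 215.2, 83.7, 84.0, -3.37) fence [-40.3 -42.5] rel yaw -0.37
orange [325. 271.] (632.0, 46.6, 82.4, 83.8, -3.1) fence [ -43.  -211.4] rel yaw -0.1
top
blue [258. 217.] (634.1, 131.7, 85.4, 80.7, -3.4) fence [ -45.3 -126.3] rel yaw -0.4
green [226. 215.] (638.7, 216.2, 85.6, 83.5, -2.78) fence [-45.2 -41.7] rel yaw 0.22
wrist
orange [326. 112.] (632.8, 46.5, 83.6, 83.6, -3.01) fence [ -42.2 -211.5] rel yaw -0.01
```

View pics/c14.png

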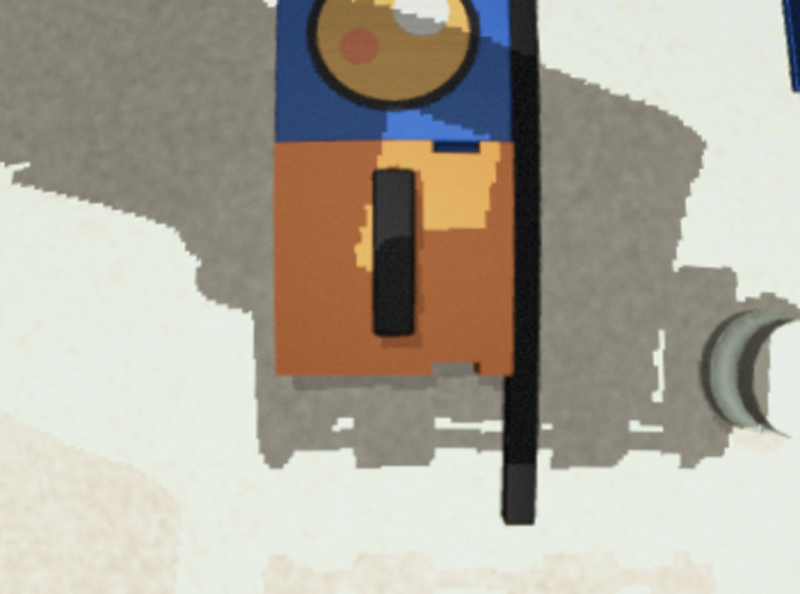

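The enlarged view shows orange, with its notch at (455,145), tight against blue along y≈142. Both look flush with the bar at x≈513. To make sure, I'll give gentle confirming nudges, first towards the bar and then towards the stop.

Call:
send_rows(increments=[0,0,-0.1208,-0.536,1.09,-0.6,0.45,0,0,-0.1208,-0.536,1.09,-0.6,0.45,0,0,-0.1208,-0.536,1.09,-0.6,0.45,0,0,-0.1208,-0.536,1.09,-0.6,0.45,0,0,-0.1208,-0.536,1.09,-0.6,0.45,0,0,-0.1208,-0.536,1.09,-0.6,0.45,0,0,-0.1208,-0.536,1.09,-0.6,0.45,0,0,-0.1208,-0.536,1.09,-0.6,0.45,0,0,-0.1208,-0.536,1.09,-0.6,0.45,0,0,-0.1208,-0.536,1.09,-0.6,0.45,0,0,-0.1208,-0.536,1.09,-0.6,0.45,0,0,-0.1208,-0.536,1.09,-0.6,0.45,0,0,-0.1208,-0.536,1.09,-0.6,0.45,0,0,0,0,0,-1.5,0.45,0,0,0,0,0,-1.5,0.45,0,0,0,0,0,0,0.45])

```text
time: 20.67
position: [0.5528, 0.1011, 0.0582]
tool_rot: [1.0, -0.024, -0.005, -0.0]
ft_force: [-0.8, 0.6, -1.1]
grip_width: 0.0391
grip_force: 0.0
```

```bash
python3 -c "
from h import *
state()"
```

```text
t 20.67 pos [552.8 101.1  58.2] fence [-125.  -161.1] psi-f 0.24 F [-0.8  0.6 -1.1] w 0.0391
```

Call:
send_rows(increments=[0,0,-0.004,0,-0.7,-2.2,0.45,0,0,0,0,0,-2.1,0.45,0,0,0,0.9,-0.05,0,0.45,0,0,0,0.9,-0.05,0,0.45,0,0,0,0.6,-0.03,0,0.45,0,0,0,0.5,-0.03,0,0.45,0,0,0,0.3,-0.01,0,0.45,0,0,0,0,0,0,0.45])

```text
time: 21.33
position: [0.5815, 0.0914, 0.0196]
tool_rot: [1.0, -0.027, -0.008, -0.0]
ft_force: [-12.0, 0.7, 7.1]
grip_width: 0.0394
grip_force: 6.0
```

Call:
send_rows(increments=[0,0,0,-1.5,0.08,0,0.45,0,0,0,-1.5,0.08,0,0.45,0,0,0,0.15,2.8,0,0.45,0,0,0,0.15,2.8,0,0.45,0,0,0,0.15,2.8,0,0.45,0,0,0,0.9,-0.05,0,0.45,0,0,0,0.9,-0.05,0,0.45,0,0,0,0.6,-0.03,0,0.45,0,0,0,0.4,-0.02,0,0.45,0,0,0,0.2,-0.01,0,0.45,0,0,0,0,0,0,0.45])

```text
time: 22.25
position: [0.5858, 0.1746, 0.0192]
tool_rot: [1.0, -0.028, -0.009, -0.0]
ft_force: [-12.4, 5.7, 9.3]
grip_width: 0.0394
grip_force: 6.7
```

```bash
python3 -c "
from h import *
state();trays(snap('wrist','w15'))"
```

```text
t 22.25 pos [585.8 174.6  19.2] fence [-95.9 -86. ] psi-f -0.19 F [-12.4   5.7   9.3] w 0.0394
blue [411. 173.] (637.2, 131.2, 82.5, 82.3, -2.9) fence [ -42.2 -126.7] rel yaw 0.1
green [228. 174.] (641.6, 213.9, 82.3, 82.5, -2.97) fence [-42.2 -43.9] rel yaw 0.03
orange [571. 183.] (632.6, 47.4, 83.9, 83.6, -3.07) fence [ -42.4 -210.6] rel yaw -0.07
```

Call:
send_rows(increments=[0,0,0,-1.5,0.08,0,0.45,0,0,0,-1.5,0.08,0,0.45,0,0,0,0,0,3.0,0.45,0,0,0,0,0,3.0,0.45,0,0,0,0,0,3.0,0.45,0,0,0.1208,0.545,-1.515,0,0.45,0,0,0.1208,0.545,-1.515,0,0.45,0,0,0.1208,0.545,-1.515,0,0.45,0,0,0.1208,0.545,-1.515,0,0.45,0,0,0.1208,0.545,-1.515,0,0.45,0,0,0.1208,0.545,-1.515,0,0.45,0,0,0.1208,0.545,-1.515,0,0.45,0,0,0.1208,0.545,-1.515,0,0.45,0,0,0.1208,0.545,-1.515,0,0.45,0,0,0.1208,0.545,-1.515,0,0.45,0,0,0.1208,0.545,-1.515,0,0.45,0,0,0.1208,0.545,-1.515,0,0.45,0,0,0.1208,0.545,-1.515,0,0.45,0,0,0,0,0,0,0.45,0,0,0,0,0,0,0.45])

```text
time: 23.97
position: [0.6348, -0.023, 0.1098]
tool_rot: [0.728, 0.685, 0.0, 0.001]
ft_force: [0.2, 0.5, -0.4]
grip_width: 0.0393
grip_force: 0.0
```

```bash
python3 -c "
from h import *
state()"
```

```text
t 23.97 pos [634.8 -23.  109.8] fence [ -36.6 -280.8] psi-f 89.5 F [ 0.2  0.5 -0.4] w 0.0393
```

Call:
send_rows(increments=[0,0,0.009,-0.6,0,-3.0,0.1,0,0,0,-0.55,0,-3.0,0.1,0,0,0,0,0,-2.2,0.1,0,0,0,0,0,-1.1,0.1,0,0,0,0.03,0.6,0,0.1,0,0,0,0.03,0.6,0,0.1,0,0,0,0.02,0.4,0,0.1,0,0,0,0.01,0.2,0,0.1,0,0,0,0.01,0.2,0,0.1,0,0,0,0,0,0,0.1])

```text
time: 24.8
position: [0.625, -0.005, 0.0179]
tool_rot: [0.722, 0.692, -0.002, 0.004]
ft_force: [-0.6, -14.1, -2.8]
grip_width: 0.0086
grip_force: 7.2
```

```bash
python3 -c "
from h import *
state();trays(snap('wrist','w16'))"
```

```text
t 24.8 pos [625.   -5.   17.9] fence [ -47.3 -263.3] psi-f 90.55 F [ -0.6 -14.1  -2.8] w 0.0086
orange [336. 167.] (632.5, 46.7, 84.1, 83.9, -2.9) fence [ -42.5 -211.3] rel yaw 0.1
```

Solid contact at 14 N, and the row is seated. I'll back away and take a last look.

Call:
send_rows(increments=[0,0,0,-0.05,-1.0,0,0.1,0,0,0,-0.1,-2.0,0,0.1,0,0,0,-0.1,-2.0,2.5,0.1,0,0,0,-2.5,-1.0,3.0,0.1,0,0,0,-3.0,0,3.0,0.1,0,0,0,-3.0,0,3.0,0.1,0,0,0,-3.0,0,3.0,0.1,0,0,0,-3.0,0,3.0,0.1,0,0,0,-3.0,2.0,3.0,0.1,0,0,0,0,3.0,3.0,0.1,0,0,0,0,3.0,0,0.1,0,0,0,0,0,0,0.1,0,0,0,0,0,0,0.1])

```text
time: 25.93
position: [0.4517, 0.0177, 0.2471]
tool_rot: [0.722, 0.692, 0.001, 0.002]
ft_force: [-0.9, 0.2, 0.5]
grip_width: 0.0085
grip_force: 0.0
```

```bash
python3 - <<'E'
from h import *
state()
for n in("scene","top","wrist"):
    c=snap(n,n+"17");print(n);trays(c)
a=load("scene17.npz")["image"][230:330,270:430];b=load("top17.npz")["image"][180:250,190:350]
cv2.imwrite("pics/c17.png",np.vstack([cv2.resize(a,(560,350),interpolation=2),cv2.resize(b,(560,245),interpolation=2)])[:,:,::-1])
E
```

```text
t 25.93 pos [451.7  17.7 247.1] fence [-221.5 -249.7] psi-f 90.56 F [-0.9  0.2  0.5] w 0.0085
scene
blue [351. 289.] (638.8, 130.1, 84.7, 82.2, -3.08) fence [ -40.6 -127.7] rel yaw -0.08
green [380. 307.] (643.5, 215.1, 83.7, 84.2, -3.37) fence [-40.3 -42.6] rel yaw -0.37
orange [325. 272.] (632.7, 47.0, 83.8, 82.4, -3.1) fence [ -42.3 -211. ] rel yaw -0.1
top
blue [258. 216.] (634.4, 130.7, 85.1, 82.0, -2.49) fence [ -45.  -127.3] rel yaw 0.51
green [226. 215.] (638.7, 216.2, 85.9, 83.5, -2.88) fence [-45.2 -41.7] rel yaw 0.12
orange [291. 217.] (633.1, 47.2, 80.7, 82.6, -3.48) fence [ -41.9 -210.8] rel yaw -0.48
wrist
blue [485.  97.] (633.3, 129.9, 90.1, 82.8, -3.2) fence [ -46.1 -128.2] rel yaw -0.2
green [488.  31.] (637.3, 209.2, 93.5, 77.4, -0.21) fence [-46.2 -48.8] rel yaw 2.79
orange [487. 173.] (632.4, 46.3, 85.4, 83.7, -3.42) fence [ -42.6 -211.7] rel yaw -0.42
```

View pics/c17.png

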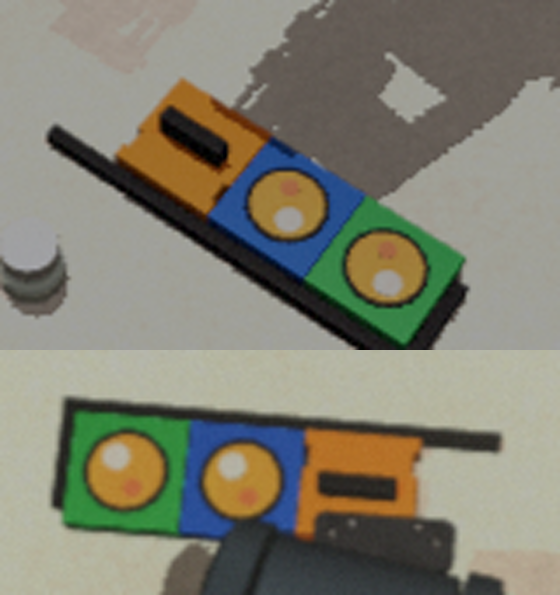

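The last look shows green against the end stop, blue touching green, and orange touching blue. All three are flush along the bar, and the arm is clear of them.

```bash
python3 -c "
from rig import robot
print(robot.hand_in())"
```

```text
the job is handed in; nothing more can be done
None
```

I handed in the job with the trays in one row (green at the stop, then blue, then orange), flush against the long bar with no visible gaps, at about 26 s of the 72 s allowed; the hand-in reported no score.

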